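# Closing-time call on the library's paging console

### The arm

A 6-joint arm with a two-finger parallel gripper is mounted at the origin on the work surface. World frame = base frame: x ahead of the robot, y to its left, z up, the work surface at z = 0. Lengths are in m, angles in rad, forces in N, time in s.
With the tool pointing down it reaches from about 0.3 to 0.775 m from the base axis. Payload 14.6 kg.
Tool frame: the origin (TCP) lies midway between the tips of the shut fingers; the grasp point (between the pads) lies 19 mm behind it (ctrl.pinch_z is the z of the grasp point in the tool frame, in m); z points along the fingers, y is the line along which they close (so a half turn about z gives the same grasp; the last joint's range is limited). The gripper opens to 94 mm and grips with 3 to 60 N. Pads are 16 mm wide; open, the fingers measure 119 mm over their backs; the gripper's body (75 mm by 177 mm) begins 78 mm behind the grasp point.
Start: joints at [-1.205, 0.3, 1.521, -0, 1.321, -0.067], TCP at [0.231, -0.499, 0.205] pointing down, gripper open.
Joint ranges: [-3.03, 3.03], [-0.79, 2.21], [0.23, 2.52], [-1.04, 4.18], [0, 3.07], [-2.55, 2.55]. Speed limits (rad/s): [2.22, 2.22, 2.57, 3.14, 3.14, 3.14].

### API

Orientations are given as [roll, pitch, yaw] about the fixed x, y, z axes, in that order (R = Rz(yaw) Ry(pitch) Rx(roll)).
In Python, from station import ctrl, camera, ticket gives the robot as it stands. The module is installed in compiled form; this text tells all that it offers.
- The arm moves only by the shell command python3 -m inch 'ROWS' [FORCE]. ROWS is text: rows parted by semicolons, each of 7 numbers parted by spaces: the opening, from -1 (shut) to 1 (fully open), then the shift along the tool's x, y, z in units of 0.03 m (1.0 is 0.03 m), then the turn, a rotation vector about the tool's x, y, z in units of 10 degrees (1.0 is 10 degrees). In form: grip dx dy dz rx ry rz; .... A call has 1 to 10 rows; each row shifts and turns the commanded pose from where the row before left it, along the tool's axes as they then stand; what a row does not reach is not made up. A row lasts 1/8 s, in which the tool goes at most 62.5 mm and 10.7 degrees, less where a joint would pass 70% of its speed; a pose out of reach is approached as far as the arm can. A call with a number of a shift or a turn outside -1 to 1 is refused whole. A call with a gripper value outside its range is refused whole. The fingers move at their own pace and stop on an object; FORCE is the grip in N (left out, the last holds). Time passes only in rows, so rows that do not move let the fingers close. It gives the time, the measured TCP pose, the force, the opening and the grip force at its end, in the units of the state.
- ctrl.get_obs(): the state, without advancing time (a new reading comes with each control period).
- camera(name): name is "scene" or "top" or "wrist"; returns a dict with "img" (480x640x3 uint8, blue, green, red), "range_z" (480x640 float32, m along the optical axis (not along the pixel's ray), 0 where there is no reading), "intrinsics" (3x3 intrinsics, pixels), "view" (4x4, takes a point from world to camera coordinates). Camera axes: x right, y down, z forward; pixel columns grow to the right and rows downward; lengths in m; the calibration is good to about 2 mm. A picture is of the moment at which its call begins.
- ticket.hand_in(): hands the job in; it is judged then, once.
The state is a dict: "time_s": time; "qpos": joint angles; "joint_vel": joint speeds; "tau": joint torques, N m; "ee_pos": TCP position; "eef_rot": TCP orientation; "force": force on the tool from outside, world axes, zero at the start; "moment": the same for the moment, N m; "grip_width": finger opening in m; "grip_force": force on a finger pad.
Only numpy, scipy, OpenCV 4.12 (cv2) and the standard library are available. Lean on these libraries where they do the work, as an engineer would, in place of code of your own. Each camera call takes 0.05 s, during which the arm holds its last target. There are 200 camera calls.

### The job

Make the closing-time call from the paging console on the library desk: press the third zone key from the left (as you sit at its talk-bar side) until it locks down, then press the round chime key fully down and let it come up again, then press the long talk bar and keep it down, finishing with your fingers still holding it down for the announcement. Press each lightly with the fingertips, and leave the other three zone keys up. Do not shove or lift the console, and leave its microphone and the things around it alone.

Things in the scene. Friction and masses are not known exactly. Their poses are not given: they have to be found in the camera images.
- console: Paging console: dark wedge-shaped unit, loose on rubber feet, 0.95 kg, 184 mm deep (x), 232 wide (y). Origin: on the desk under its centre; x from its front (robot side) to its rear, y left, z up; yaw within 0.35. Key panel slopes 6 deg: 35 mm high in front, 45 at centre, 54 at rear. Keys, all light grey, stand 12 mm above the panel, go down 6 mm square to it, and give 1 mm more per 4 N (rubber).
- mic: Gooseneck microphone fixed on the console's rear left corner; origin: foot of the neck on the panel, 64 mm rear and 92 mm left of the console's centre. 8 mm neck, 205 mm high, bent aside to the left; the 21 mm thick head ends 46 mm in front and 50 mm left of the foot, top 285 mm above the desk. Not to be touched.
- zone1_top (a point): Centre of the top face of the first (leftmost) zone key counted from the left as the robot sees it: square cap 20 x 20 mm, in a row of four 40 mm apart at mid-depth of the console, a blank white name strip behind each. The point moves down with the key. z is normal to the panel.
- zone1 (a joint): Travel of that zone key in m: 0 up, 0.006 fully down. Push-lock: it takes 3 N to start it and 4.5 N to send it fully down, and it stays at the depth where it is let go.
- zone2_top (a point): Centre of the top face of the second zone key counted from the left as the robot sees it: square cap 20 x 20 mm, in a row of four 40 mm apart at mid-depth of the console, a blank white name strip behind each. The point moves down with the key. z is normal to the panel.
- zone2 (a joint): Travel of that zone key in m: 0 up, 0.006 fully down. Push-lock: it takes 3 N to start it and 4.5 N to send it fully down, and it stays at the depth where it is let go.
- zone3_top (a point): Centre of the top face of the third zone key counted from the left as the robot sees it: square cap 20 x 20 mm, in a row of four 40 mm apart at mid-depth of the console, a blank white name strip behind each. The point moves down with the key. z is normal to the panel.
- zone3 (a joint): Travel of that zone key in m: 0 up, 0.006 fully down. Push-lock: it takes 3 N to start it and 4.5 N to send it fully down, and it stays at the depth where it is let go.
- zone4_top (a point): Centre of the top face of the fourth (rightmost) zone key counted from the left as the robot sees it: square cap 20 x 20 mm, in a row of four 40 mm apart at mid-depth of the console, a blank white name strip behind each. The point moves down with the key. z is normal to the panel.
- zone4 (a joint): Travel of that zone key in m: 0 up, 0.006 fully down. Push-lock: it takes 3 N to start it and 4.5 N to send it fully down, and it stays at the depth where it is let go.
- chime_top (a point): Centre of the top face of the round chime key, 22 mm across, at the front right of the panel (console frame: 56 mm in front of and 68 mm right of its centre). Moves with the key.
- chime (a joint): Travel of the chime key in m: 0 up, 0.006 fully down. A spring pushes it back up: 1 N at the top, 4.6 N fully down.
- talk_top (a point): Centre of the top face of the talk bar, a long bar 90 mm (along the console's y) by 26 mm, at the front of the panel (console frame: 56 mm in front of and 15 mm left of its centre). It sinks level over its whole length. Moves with the bar.
- talk (a joint): Travel of the talk bar in m: 0 up, 0.006 fully down. A spring pushes it back up: 1 N at the top, 4.6 N fully down.
- stamp: Bystander: self-inking date stamp, black, 34 x 58 mm foot, 88 mm tall with a round knob, loose, beside the console. Origin under its centre.
- pot: Bystander: dark metal pencil pot, 76 mm across, 95 mm tall, four pencils reaching 154 mm, loose, beside the console. Origin under its centre.
- stapler: Bystander: black stapler, 36 mm by 130 mm (along its y), about 50 mm tall, loose, left of the console. Origin under its centre.
- book: Bystander: blue-grey hardback lying flat, 135 x 205 x 24 mm, loose, behind the console. Origin under its centre.

How it is judged:
By the outcome, as a careful person would: the job done as asked, in the order asked, and still so for the second after the job is handed in, while the arm keeps its last pose, push and grip.
It also fails if it takes over 48 s, if anything falls off the work surface, if the arm or the gripper's body presses on something with over 40 N, if the wrist force passes 120 N, or if a joint passes its speed limit or range.

## Working session

There is one attempt and no reset: what is moved stays moved. The work goes in short steps, Python scripts to look and compute and a shell command to move; the robot and the scene stay as the last step left them, time stands still between calls to the robot, and variables do not carry over. Pictures are saved under pics/ and viewed, at most 10 in all, crops included, and the job is handed in when it is done.

```bash
mkdir -p pics; python3 - <<'E'
from station import ctrl,camera
import cv2,numpy as np
for n in ["top","scene"]:
    c=camera(n); cv2.imwrite(f"pics/{n}0.png",c["img"]); np.savez(f"{n}0.npz",**c)
o=ctrl.get_obs(); print(o)
E
```

```text
{'time_s': 0.1, 'qpos': array([-1.20461278e+00,  3.00449503e-01,  1.52151664e+00, -1.34927126e-05,
        1.32070746e+00, -6.66018539e-02]), 'joint_vel': array([ 0.00134024, -0.00179149, -0.00293679,  0.0015058 ,  0.00041107,
       -0.00185226]), 'tau': array([ 2.73278038e-04, -5.32642758e+01, -3.53283691e+01,  7.08981394e-02,
        2.34978728e-02, -4.38114910e-05]), 'ee_pos': array([ 0.23057836, -0.49907105,  0.20492544]), 'eef_rot': array([-3.14051323e+00, -5.88998187e-05,  4.32788720e-01]), 'force': array([-0.34347783,  0.13981585,  0.50565928]), 'moment': array([-0.05419188,  0.02133091,  0.0121137 ]), 'grip_force': 0.0, 'grip_width': 0.09454049421951155}
```

View pics/top0.png

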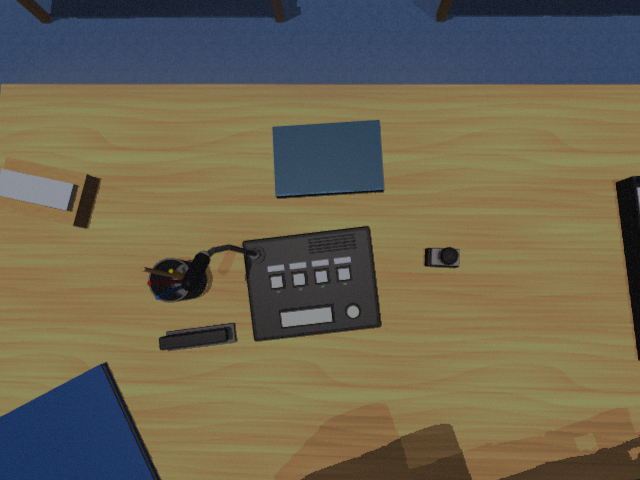

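View pics/scene0.png

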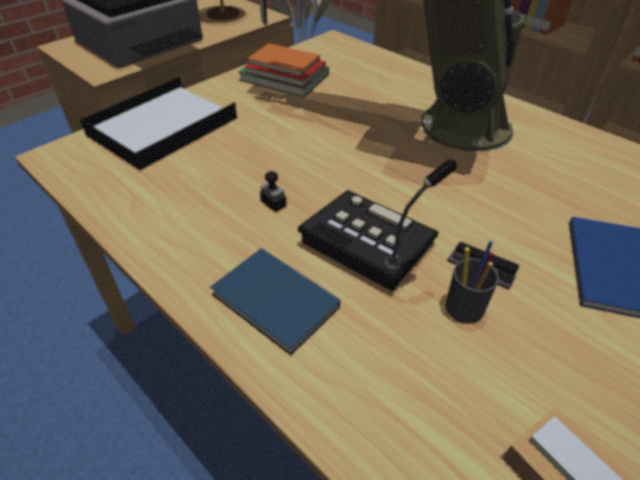

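The top view shows the zone keys at about (277,282), (299,279), (321,276) and (344,273), the talk bar at (306,317) and the chime at (353,312). The mic leans left over the pot. In this view up is +x, so the third zone key from the left is the one at (321,276).

```bash
cat > h.py <<'E'
import numpy as np,cv2
from scipy.optimize import least_squares
from scipy.spatial.transform import Rotation as R
P=np.array([[0,.06],[0,.02],[0,-.02],[0,-.06],[-.056,-.068],[-.056,.015]])
s,c6=np.sin(np.radians(6)),np.cos(np.radians(6))
def model(q,P=P,h=.012):  # q: x,y,yaw ; world key-top centres
    L=np.c_[P[:,0]-h*s*0,P[:,1],.045+P[:,0]*np.tan(np.radians(6))+h*c6]
    return R.from_euler('z',q[2]).apply(L)+[q[0],q[1],0]
def proj(c,X):
    p=X@c["view"][:3,:3].T+c["view"][:3,3]; p=p@c["intrinsics"].T; return p[:,:2]/p[:,2:]
def togo(T,rpy,o):  # target TCP world, orientation -> shift in tool axes (units), rotvec (units)
    R0=R.from_euler('xyz',o["eef_rot"]); 
    return R0.inv().apply(np.array(T)-o["ee_pos"])/.03, np.degrees((R0.inv()*R.from_matrix(rpy)).as_rotvec())/10
def tool(q): # y aligned with -console y, z into panel
    Rc=R.from_euler('z',q[2])*R.from_euler('y',-np.radians(6))
    return (Rc*R.from_euler('x',np.pi)).as_matrix()
E
python3 - <<'E'
from h import *
c=dict(np.load("top0.npz")); g=c["img"].astype(int)
hint=[(277,282),(299,279),(321,276),(344,273),(353,312),(306,317)]
m=((g.min(2)>105)).astype(np.uint8)
n,l,st,ce=cv2.connectedComponentsWithStats(m)
Z=c["range_z"];K=c["intrinsics"];V=np.linalg.inv(c["view"])
uv=[]
for u,v in hint:
    k=l[v,u]; print(k,st[k],ce[k].round(1),end=' '); uv.append(ce[k] if k else (u,v))
    d=np.median(Z[v-2:v+3,u-2:u+3]); p=V@np.r_[d*np.linalg.inv(K)@[*uv[-1],1],1]; print(p[:3].round(4))
uv=np.array(uv)
f=lambda q:(proj(c,model(q))-uv).ravel()
r=least_squares(f,[.5,0,.1]); print(r.x,f(r.x).round(2)); np.save("q.npy",r.x); print(model(r.x).round(4))
# mic points: anything above .1 near
ys,xs=np.nonzero(Z>0); d=Z[ys,xs]; W=(np.c_[(np.linalg.inv(K)@np.c_[xs,ys,np.ones_like(xs)].T).T*d[:,None],np.ones_like(d)]@V.T)[:,:3]
Lc=R.from_euler('z',-r.x[2]).apply(W-[r.x[0],r.x[1],0])
k=(W[:,2]>.1)&(abs(Lc[:,0])<.2)&(abs(Lc[:,1])<.3); 
for a in np.arange(.1,.3,.04):
    kk=k&(W[:,2]>a)&(W[:,2]<a+.04); 
    if kk.any(): print(a,Lc[kk].min(0).round(3),Lc[kk].max(0).round(3))
E
```

```text
14 [271 276  12  12 113] [276.4 281.8] [0.558  0.1671 0.0579]
13 [293 274  12  11 112] [298.8 279.1] [0.5634 0.1274 0.0579]
12 [316 271  11  12 112] [321.1 276.4] [0.5687 0.088  0.0584]
11 [338 268  12  12 114] [343.7 273.8] [0.574  0.0482 0.0581]
15 [347 306  12  12 106] [352.7 311.4] [0.5081 0.0314 0.0508]
16 [281 308  51  19 699] [306.3 316.8] [0.4972 0.1133 0.0509]
[0.56244386 0.10678671 0.11010863] [ 0.42  1.23  0.44  1.78  0.61  2.35  0.57  2.81 -0.87 -3.55 -1.15 -4.57]
[[0.5559 0.1664 0.0569]
 [0.5602 0.1267 0.0569]
 [0.5646 0.0869 0.0569]
 [0.569  0.0472 0.0569]
 [0.5143 0.033  0.051 ]
 [0.5051 0.1155 0.051 ]]
0.1 [-0.006  0.09   0.1  ] [0.057 0.254 0.14 ]
0.14 [-0.009  0.091  0.14 ] [0.059 0.258 0.179]
0.18000000000000002 [0.05  0.098 0.18 ] [0.06  0.112 0.22 ]
0.22000000000000003 [0.025 0.11  0.222] [0.057 0.131 0.26 ]
0.26 [-0.003  0.12   0.26 ] [0.047 0.153 0.284]
```

```bash
cat >> h.py <<'E'
YAW=.133
PT=dict(zone3=[.5687,.0880,.0582],chime=[.5081,.0314,.0508],talk=[.4989,.1004,.0509])
def plan(name,up):
    from station import ctrl
    o=ctrl.get_obs(); M=tool([0,0,YAW]); T=np.array(PT[name])-M[:,2]*up
    R0=R.from_euler('xyz',o["eef_rot"]); print(o["time_s"],"pos",o["ee_pos"].round(4),"F",o["force"].round(2),"g",round(o["grip_width"],4))
    print("shift,turn now:",*[a.round(3) for a in togo(T,M,o)]," shift after turn:",(M.T@(T-o["ee_pos"])/.03).round(3), "err mm", ((T-o["ee_pos"])*1e3).round(1))
E
python3 -c "
from h import *;plan('zone3',.04)"
```

```text
0.1 pos [ 0.2306 -0.4991  0.2049] F [-0.34  0.14  0.51] g 0.0945
shift,turn now: [ 18.306 -13.075   3.58 ] [-0.096  0.596  1.716]  shift after turn: [ 13.18  -17.902   4.97 ] err mm [ 334.   586.5 -106.9]
```

```bash
python3 -m inch '-1 0 0 0 -0.05 0.3 0.86; -1 0 0 0 -0.05 0.3 0.86; -1 0.7 -0.9 0 0 0 0; -1 0.7 -0.9 0 0 0 0; -1 0.7 -0.9 0 0 0 0; -1 0.7 -0.9 0 0 0 0; -1 0.7 -0.9 0 0 0 0; -1 0.7 -0.9 0 0 0 0; -1 0.7 -0.9 0 0 0 0; -1 0.7 -0.9 0 0 0 0' 10
python3 -c "
from h import *;plan('zone3',.04)"
```

```text
time_s: 1.35
ee_pos: [0.3681, -0.262, 0.2228]
eef_rot: [3.14, -0.106, 0.132]
force: [0.3, 0.4, -1.2]
grip_width: 0.0007
grip_force: 0.0
1.35 pos [ 0.3681 -0.262   0.2228] F [ 0.32  0.35 -1.18] g 0.0007
shift,turn now: [  7.543 -10.691   4.967] [ 0.008 -0.005 -0.004]  shift after turn: [  7.555 -10.678   4.976] err mm [ 196.4  349.5 -124.8]
```

```bash
python3 -m inch '-1 0.7 -1 0 0 0 0; -1 0.7 -1 0 0 0 0; -1 0.7 -1 0 0 0 0; -1 0.7 -1 0 0 0 0; -1 0.7 -1 0 0 0 0; -1 0.7 -1 0 0 0 0; -1 0.7 -1 0 0 0 0; -1 0.7 -1 0 0 0 0; -1 0.7 -1 0 0 0 0; -1 0 0 0 0 0 0'
python3 -c "
from h import *;plan('zone3',.04)"
```

```text
time_s: 2.6
ee_pos: [0.5188, 0.031, 0.2419]
eef_rot: [3.14, -0.105, 0.135]
force: [-0.5, -0.6, 0.1]
grip_width: 0.0004
grip_force: 0.0
2.6 pos [0.5188 0.031  0.2419] F [-0.46 -0.64  0.08] g 0.0004
shift,turn now: [ 1.25  -1.666  4.954] [ 0.006 -0.002  0.011]  shift after turn: [ 1.249 -1.663  4.956] err mm [  45.7   56.5 -143.9]
```

```bash
python3 -m inch '-1 0.6 -0.8 0.6 0 0 0; -1 0.65 -0.86 0.6 0 0 0; -1 0 0 0.8 0 0 0; -1 0 0 1 0 0 0; -1 0 0 1 0 0 0; -1 0 0 0.9 0 0 0; -1 0 0 0 0 0 0; -1 0 0 0 0 0 0'
python3 - <<'E'
from h import *
from station import camera
plan('zone3',.012)
c=camera("wrist"); cv2.imwrite("pics/w1.png",c["img"]); np.savez("w1.npz",**c)
for k in PT: print(k,proj(c,np.array([PT[k]])).round(0))
E
```

```text
time_s: 3.6
ee_pos: [0.5646, 0.0851, 0.1012]
eef_rot: [3.14, -0.107, 0.132]
force: [0.7, -0.6, -0.4]
grip_width: 0.0001
grip_force: 0.0
3.6 pos [0.5646 0.0851 0.1012] F [ 0.69 -0.6  -0.44] g 0.0001
shift,turn now: [-0.005 -0.08   1.04 ] [ 0.01  -0.012 -0.005]  shift after turn: [-0.002 -0.078  1.04 ] err mm [  2.8   2.8 -31. ]
zone3 [[321. 266.]]
chime [[393. 362.]]
talk [[288. 362.]]
```

View pics/w1.png

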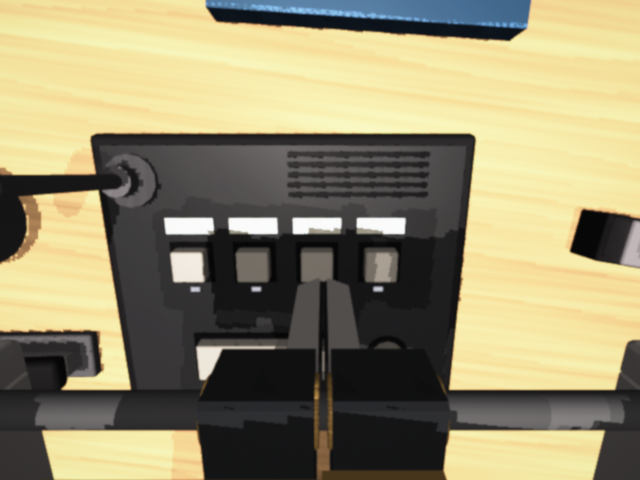

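The wrist view shows zone key 3 at (317,264), about 2 mm from the predicted (321,266). The shut fingers at (322,285) are heading for it. I'll shift a little to the left and go down.

```bash
python3 -m inch '-1 0 -0.12 0.5 0 0 0; -1 0 0 0.5 0 0 0; -1 0 0 0.2 0 0 0; -1 0 0 0.1 0 0 0; -1 0 0 0 0 0 0; -1 0 0 0 0 0 0'
python3 -c "
from h import *;plan('zone3',.0)"
```

```text
time_s: 4.4
ee_pos: [0.5681, 0.0895, 0.0616]
eef_rot: [3.14, -0.106, 0.132]
force: [-1.3, -0.1, 0.6]
grip_width: 0.0001
grip_force: 0.0
4.4 pos [0.5681 0.0895 0.0616] F [-1.34 -0.08  0.64] g 0.0001
shift,turn now: [0.001 0.052 0.115] [ 0.009 -0.009 -0.004]  shift after turn: [0.002 0.053 0.115] err mm [ 0.6 -1.5 -3.4]
```

```bash
python3 -m inch '-1 0 0 0.1 0 0 0; -1 0 0 0.05 0 0 0; -1 0 0 0.05 0 0 0; -1 0 0 0 0 0 0'; python3 -m inch '-1 0 0 0.05 0 0 0; -1 0 0 0 0 0 0; -1 0 0 0 0 0 0'
```

```text
time_s: 4.9
ee_pos: [0.5687, 0.0896, 0.0555]
eef_rot: [3.14, -0.106, 0.132]
force: [1.0, 0.7, 2.8]
grip_width: 0.0003
grip_force: 1.5
time_s: 5.28
ee_pos: [0.5689, 0.0896, 0.0539]
eef_rot: [3.14, -0.106, 0.132]
force: [1.7, 0.4, 2.7]
grip_width: 0.0004
grip_force: 1.6
```

```bash
python3 -m inch '-1 0 0 0.05 0 0 0; -1 0 0 0 0 0 0; -1 0 0 0 0 0 0'; python3 -m inch '-1 0 0 0.04 0 0 0; -1 0 0 0 0 0 0; -1 0 0 0 0 0 0'
```

```text
time_s: 5.65
ee_pos: [0.569, 0.0896, 0.0524]
eef_rot: [3.14, -0.106, 0.132]
force: [1.3, 0.2, 4.6]
grip_width: 0.0004
grip_force: 1.8
time_s: 6.02
ee_pos: [0.5691, 0.0896, 0.0512]
eef_rot: [3.14, -0.106, 0.132]
force: [1.7, 0.8, 5.9]
grip_width: 0.0002
grip_force: 2.6
```

```bash
python3 -m inch '-1 0 0 0.03 0 0 0; -1 0 0 0 0 0 0; -1 0 0 0 0 0 0'
```

```text
time_s: 6.4
ee_pos: [0.5692, 0.0897, 0.0506]
eef_rot: [3.14, -0.106, 0.132]
force: [1.7, 0.1, 7.9]
grip_width: 0.0006
grip_force: 3.9
```

Force is 7.9 N and rising on the rubber, so the key is at the bottom of its travel. I'll lift and check.

```bash
python3 -m inch '-1 0 0 -0.2 0 0 0; -1 0 0 -0.6 0 0 0; -1 0 0 -0.8 0 0 0; -1 -0.8 0.7 0 0 0 0; -1 -0.8 0.7 0 0 0 0; -1 0 0 0 0 0 0; -1 0 0 0 0 0 0'
python3 - <<'E'
from h import *
from station import camera
plan('chime',.01)
c=camera("wrist"); cv2.imwrite("pics/w2.png",c["img"]); np.savez("w2.npz",**c)
for k in PT: print(k,proj(c,np.array([PT[k]])).round(0))
t=camera("top"); np.savez("t2.npz",**t); 
Z=t["range_z"]; Z0=np.load("top0.npz")["range_z"]
for u,v in [(276,282),(299,279),(321,276),(344,274)]: print((np.median(Z[v-2:v+3,u-2:u+3])-np.median(Z0[v-2:v+3,u-2:u+3])).round(4))
E
```

```text
time_s: 7.28
ee_pos: [0.5227, 0.0414, 0.0937]
eef_rot: [3.14, -0.106, 0.132]
force: [-0.2, 0.8, 0.3]
grip_width: 0.0006
grip_force: 0.0
7.275 pos [0.5227 0.0414 0.0937] F [-0.18  0.78  0.32] g 0.0006
shift,turn now: [-0.674  0.263  1.033] [ 0.009 -0.01  -0.004]  shift after turn: [-0.672  0.264  1.034] err mm [-15.6 -10.1 -32.9]
zone3 [[254. 188.]]
chime [[337. 297.]]
talk [[225. 297.]]
-1e-04
-1e-04
0.0066
0.0004
```

View pics/w2.png

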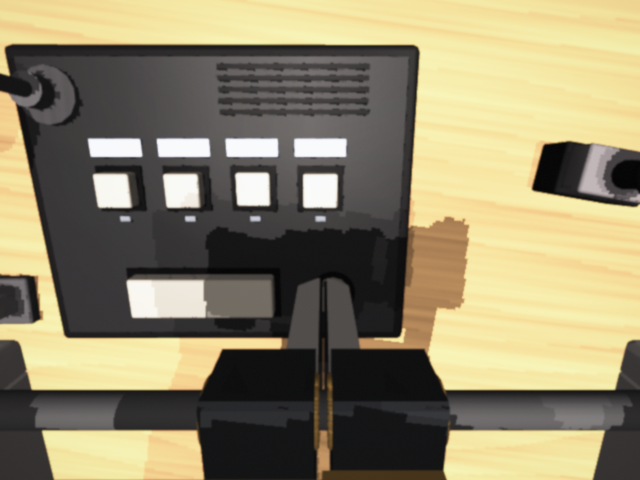

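The wrist view shows zone 3 at (253,188), now lower: the top range dropped 6.6 mm there and the other three are unchanged. The chime is partly hidden behind the fingers at about (335,290), as predicted. Chime next.

```bash
python3 -m inch '-1 -0.67 0.25 0 0 0 0; -1 0 0 0.6 0 0 0; -1 0 0 0.45 0 0 0; -1 0 0 0.2 0 0 0; -1 0 0 0.1 0 0 0; -1 0 0 0.1 0 0 0; -1 0 0 0.05 0 0 0; -1 0 0 0 0 0 0; -1 0 0 0 0 0 0'
python3 -c "
from h import *;plan('chime',-.006)"
```

```text
time_s: 8.5
ee_pos: [0.5083, 0.0317, 0.0463]
eef_rot: [3.14, -0.106, 0.132]
force: [-1.2, 2.5, 3.4]
grip_width: 0.0002
grip_force: 1.7
8.5 pos [0.5083 0.0317 0.0463] F [-1.16  2.53  3.41] g 0.0002
shift,turn now: [0.008 0.008 0.052] [ 0.009 -0.008 -0.004]  shift after turn: [0.008 0.009 0.052] err mm [ 0.4 -0.2 -1.5]
```

```bash
python3 -m inch '-1 0 0 0.06 0 0 0; -1 0 0 0 0 0 0; -1 0 0 0 0 0 0'; python3 -m inch '-1 0 0 0.04 0 0 0; -1 0 0 0 0 0 0; -1 0 0 0 0 0 0'
```

```text
time_s: 8.88
ee_pos: [0.5085, 0.0316, 0.0444]
eef_rot: [3.14, -0.106, 0.132]
force: [-0.8, 2.2, 4.5]
grip_width: 0.0003
grip_force: 2.2
time_s: 9.25
ee_pos: [0.5087, 0.0317, 0.0434]
eef_rot: [3.14, -0.106, 0.132]
force: [-1.9, 2.4, 7.2]
grip_width: 0.0008
grip_force: 3.8
```

```bash
python3 -m inch '-1 0 0 -0.2 0 0 0; -1 0 0 -0.6 0 0 0; -1 0 0 -0.6 0 0 0; -1 0 -0.8 0 0 0 0; -1 0 -0.8 0 0 0 0; -1 0 -0.7 0 0 0 0; -1 0 0 0 0 0 0; -1 0 0 0 0 0 0'
python3 - <<'E'
from h import *
from station import camera
plan('talk',.01)
c=camera("wrist"); cv2.imwrite("pics/w3.png",c["img"])
t=camera("top"); Z=t["range_z"]; Z0=np.load("top0.npz")["range_z"]
for u,v in [(276,282),(299,279),(321,276),(344,274),(353,311)]: print((np.median(Z[v-2:v+3,u-2:u+3])-np.median(Z0[v-2:v+3,u-2:u+3])).round(4))
E
```

```text
time_s: 10.25
ee_pos: [0.495, 0.0989, 0.0847]
eef_rot: [3.14, -0.105, 0.132]
force: [-0.2, -0.1, 0.2]
grip_width: 0.0006
grip_force: 0.0
10.25 pos [0.495  0.0989 0.0847] F [-0.15 -0.13  0.21] g 0.0006
shift,turn now: [ 0.018 -0.034  0.801] [ 0.011 -0.004 -0.004]  shift after turn: [ 0.018 -0.033  0.801] err mm [  2.9   1.4 -23.8]
-1e-04
0.0006
0.0066
0.0002
-0.1744
```

View pics/w3.png

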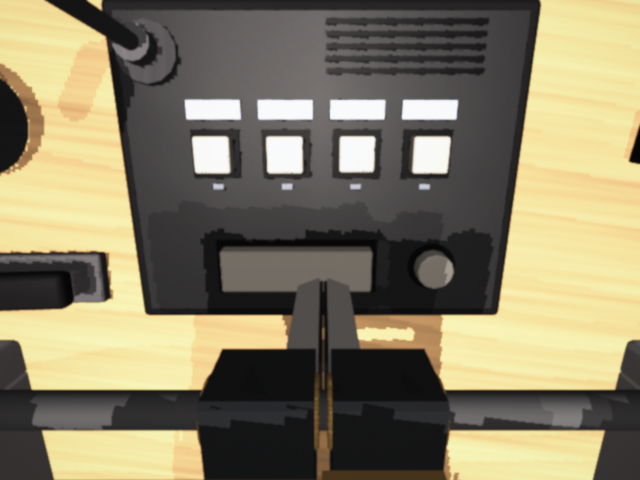

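The wrist view shows the chime back up at (433,268), the talk bar around (296,270) and the console in place. The fingers are in line with the bar, right of its centre.

```bash
python3 -m inch '-1 0.02 -0.03 0.5 0 0 0; -1 0 0 0.4 0 0 0; -1 0 0 0.15 0 0 0; -1 0 0 0.1 0 0 0; -1 0 0 0.1 0 0 0; -1 0 0 0.05 0 0 0; -1 0 0 0 0 0 0; -1 0 0 0 0 0 0'
python3 -m inch '-1 0 0 0.06 0 0 0; -1 0 0 0 0 0 0; -1 0 0 0 0 0 0'
python3 -c "
from h import *;plan('talk',-.007)"
```

```text
time_s: 11.35
ee_pos: [0.4996, 0.1009, 0.0463]
eef_rot: [3.14, -0.106, 0.132]
force: [-2.3, -1.0, 3.5]
grip_width: 0.0007
grip_force: 1.7
time_s: 11.72
ee_pos: [0.4998, 0.101, 0.0443]
eef_rot: [3.14, -0.106, 0.132]
force: [-2.4, -2.0, 4.6]
grip_width: 0.0005
grip_force: 2.2
11.725 pos [0.4998 0.101  0.0443] F [-2.43 -1.96  4.65] g 0.0005
shift,turn now: [-0.009  0.016  0.013] [ 0.009 -0.007 -0.004]  shift after turn: [-0.009  0.016  0.013] err mm [-0.2 -0.5 -0.4]
```

```bash
python3 -m inch '-1 0 0 0.05 0 0 0; -1 0 0 0 0 0 0; -1 0 0 0 0 0 0; -1 0 0 0 0 0 0'
python3 - <<'E'
from h import *
from station import camera,ctrl
t=camera("top"); Z=t["range_z"]; Z0=np.load("top0.npz")["range_z"]
for u,v in [(276,282),(299,279),(321,276),(344,274)]: print((np.median(Z[v-2:v+3,u-2:u+3])-np.median(Z0[v-2:v+3,u-2:u+3])).round(4))
c=camera("wrist"); cv2.imwrite("pics/w4.png",c["img"]); print(ctrl.get_obs()["force"])
E
```

```text
time_s: 12.22
ee_pos: [0.5, 0.101, 0.0431]
eef_rot: [3.14, -0.106, 0.132]
force: [-4.6, -1.4, 7.7]
grip_width: 0.0006
grip_force: 4.4
1e-04
-0.0005
0.0066
-0.0003
[-4.78396012 -1.60071454  8.07517749]
```

View pics/w4.png

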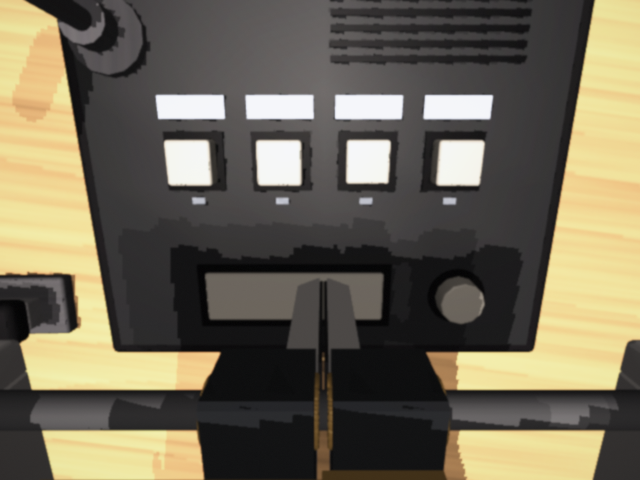

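The wrist view shows the talk bar at (295,297) sunk level with the fingers on it. Zone 3 at (368,162) is down, and the other zone keys and the chime at (460,300) are up. The bar is held at about 8 N, past its 4.6 N bottom.

```bash
python3 -c "
from station import ticket; print(ticket.hand_in())"
```

```text
the job is handed in; nothing more can be done
None
```

The job is handed in after about 12 s of robot time: zone key 3 is locked down with the other three up, the chime was pressed (about 7 N) and came back up, and the fingers are still holding the talk bar fully down at about 8 N; the hand-in returned no verdict.

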